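# Load a valve plate into the sprung bench holder

### The job

Pick up the steel plate by its brass valve body, tip it and push its leading edge into the groove of the orange-topped deep jaw until that spring jaw is almost against its stop, lower the other edge past the black lip and let the springs centre the plate, so that it sits level with both edges under the lips. Feel your way and be gentle: never load the holder hard (stay under 30 N), and let go at the end. Do not disturb the tub, the tee or the screwdriver.

Things in the scene. Friction and masses are not known exactly. Their poses are not given: they have to be found in the camera images.
- valve_mid (a point): Part to load, 0.5 kg: steel plate 120 (x) x 70 (y) x 5 mm carrying a square upright brass valve body 30 x 30 x 55 mm (grip it here; 20 mm wide, 8 mm high copper stub on top). Point: centre of the brass body, 32.5 mm above the plate's underside, 27.5 mm below the brass top. x along the 120 mm, z up; both ends alike. Starts flat on 3 mm cardboard.
- holder: Fixed sprung holder: grey base 250 (x) x 100 (y) x 12 mm. Origin: centre of its underside, on the bench; x points to the orange-topped deep jaw, z up. Its two jaws (80 mm wide, centred on y = 0) ride on a carriage clamped up to 12 mm off the middle along x, either way: this offset is NOT measured, find it by feel. Take no more than 30 N on the holder.
- jaw_line (a point): Point on the holder's axis 34 mm above its underside, at the jaws' ledge height. Each jaw has a groove facing the other: floor at x = +56 (deep) or -56 mm (near) at rest, plus the carriage offset; 9 mm high above the ledge; over it a square lip 5 mm thick (top 48 mm above the bench) overhanging the floor by 6 mm. The ledge reaches 12 mm inwards from the groove floor.
- deep_end (a point): Middle of the base's top edge at the deep jaw's end (holder x = +125 mm, z = 12 mm). The deep jaw springs back 17 mm towards it: 4 N to start, 0.4 N more per mm, about 11 N at its solid stop, then steeply more. A level plate on this groove's floor clears the near lip only in the last 3 mm before the stop. Enter the groove tipped 12 to 14 degrees, other edge high.
- near_jaw (a joint): Outward travel (m) of the black-topped near jaw, at the holder's -x end: 0 at rest, 0.008 at its stop. Same spring as the deep jaw (4 N to start, 0.4 N per mm). Let go, the springs hold the plate level on both ledges, midway, each jaw 4 mm out: it then reads 0.004.
- flux_tub: Bystander: white tub with a lid, 64 mm in diameter, 60 mm tall; origin at the centre of its underside. Leave alone.
- tee: Bystander: copper tee fitting with brass ends, 60 mm long, lying on the bench, 28 mm high; origin on the bench below the middle of its run. Leave alone.
- screwdriver: Bystander: screwdriver lying on the bench beyond the holder, along its own x. Leave alone.
Things that resemble listed ones, but are neither listed nor needed, are in the scene too. Of the things that look like the part that bears valve_mid, the middle-sized one is meant.

How it is judged:
By the outcome, as a careful person would: the job done as asked, in the order asked, and still so for the second after the job is handed in, with the robot touching nothing.
It also fails if it takes over 51 s, if anything falls off the work surface, if the arm or the gripper's body presses on something with over 40 N, if the wrist force passes 120 N, or if a joint passes its speed limit or range.

### The arm

A 7-joint arm with a two-finger parallel gripper is mounted at the origin on the work surface. World frame = base frame: x ahead of the robot, y to its left, z up, the work surface at z = 0. Lengths are in mm, angles in rad, forces in N, time in s.
With the tool pointing down it reaches from about 425 to 1025 mm from the base axis. Payload 3.6 kg.
Tool frame: the origin (TCP) lies on the centre line of the jaws, within the pads' length; the fingertips stand 22 mm ahead of it and the grasp point (between the pads) lies 3 mm ahead of it; z points along the fingers, y is the direction in which the jaws open and shut (so a half turn about z gives the same grasp; the last joint's range is limited). The gripper opens to 85 mm and grips with 20 to 120 N. Pads are 22 mm wide; open, the fingers measure 114 mm over their backs; the gripper's body (76 mm by 85 mm) begins 54 mm behind the grasp point. The pads swing forward as they close: fully open they stand 13 mm farther back than shut.
Start: joints at [-1.353, 0.591, 0.048, 1.609, -0.033, 0.943, -0.034], TCP at [221.715, 690.27, 253.302] pointing down, gripper open.
Joint ranges: [-2.69, 2.69], [-0.47, 2.24], [-1.27, 1.36], [0.19, 2.51], [-1.53, 4.68], [0.08, 2.07], [-3.09, 3.09]. Speed limits (rad/s): [2.57, 2.57, 3.14, 3.14, 3.14, 3.14, 3.14].

### API

Orientations are given as a unit quaternion [w, x, y, z].
In Python, from cell import manip gives the robot as it stands. Calls block until the motion is done:
- manip.movep(position, orientation): joint-space move of the TCP to a pose.
- manip.move_straight(position, vel=150, frame=None, max_force=None): straight line of the TCP; frame=None keeps the orientation; vel is the mean speed in mm/s. With max_force (N) it stops when the force on the tool has changed by that much, and returns True; else False.
- manip.move_joints(angles): joint-space move.
- manip.command_gripper(opening): finger opening in mm; the grip force is fixed at half the most; returns when the fingers have stopped.
- manip.hold(seconds).
- manip.ik(position, orientation): joint angles nearest the present ones, or None.
- manip.get_image(name): name is "scene" or "top"; returns a dict with "image" (384x512x3 uint8, red, green, blue), "z_map" (384x512 float32, mm along the optical axis (not along the pixel's ray), 0 where there is no reading), "mtx" (3x3 intrinsics, pixels), "D" ([k1, k2, p1, p2, k3] as OpenCV has them; the pictures are not rectified), "rvec" (rotation vector, rad) and "tvec" (3), from world to camera coordinates, as OpenCV has them. Camera axes: x right, y down, z forward; pixel columns grow to the right and rows downward; lengths in mm; the calibration is good to about 2 mm. A picture is of the moment at which its call begins.
A pose or a line that the arm cannot do raises manip.IKError and nothing moves.
- manip.finish_job(): hands the job in, once; it reports no verdict.
Trained networks look in the newest picture that a camera, given by its name, has taken for a name from the list of things; names that differ only in an ending like _2 or _b are one class to them, and where a whole thing is asked for, a point or a joint stands for the part that bears it (a point fixed in the world has none). Each returns a list of dicts, best first, with "score" (0 to 1); they miss things now and then, are a little off and sometimes report something else, mostly with a low value. They report only what shows in the picture. A call takes as long as a camera call. They do not tell look-alikes from the thing itself.
- manip.find_in(label, camera): "box" ([centre column, centre row, width, height] in pixels, round what is visible of it).
- manip.landmark_of(label, camera): "uv" ([column, row] in pixels: a listed point, or the origin of a listed thing).
Readings, each from a call of its own:
- manip.get_time(): time.
- manip.get_qpos(): joint angles.
- manip.get_joint_vel(): joint speeds.
- manip.get_joint_torque(): joint torques, N m.
- manip.get_tool_pos(): TCP position.
- manip.get_eef_rot(): TCP orientation.
- manip.get_wrist_force(): force on the tool from outside, world axes, zero at the start.
- manip.get_wrist_torque(): the same for the moment, N m.
- manip.get_opening(): finger opening in mm.
Only numpy, scipy, OpenCV 4.12 (cv2) and the standard library are available. Lean on these libraries where they do the work, as an engineer would, in place of code of your own. Each camera call takes 0.05 s, during which the arm holds its last target.

## Working session

There is one attempt and no reset: what is moved stays moved. The work goes in short steps, each a Python script; the robot and the scene stay as the last script left them, time stands still between calls to the robot, and variables do not carry over. Pictures are saved under pics/ and viewed, and the job is handed in when it is done.

```bash
ls; mkdir -p pics; python3 - <<'E'
from cell import manip
import cv2
for n in ["scene","top"]:
    d=manip.get_image(n); cv2.imwrite(f"pics/{n}0.png",d["image"][:,:,::-1])
    print(n,d["mtx"].tolist(),d["D"],d["rvec"],d["tvec"])
    for l in ["valve_mid","holder","jaw_line","deep_end","near_jaw","flux_tub","tee","screwdriver"]:
        print(l,[( [round(float(v)) for v in r["box"]],round(r["score"],2)) for r in manip.find_in(l,n)][:5],
         [( [round(float(v),1) for v in r["uv"]],round(r["score"],2)) for r in manip.landmark_of(l,n)][:5] if l!="near_jaw" else "")
print(manip.get_time(),manip.get_eef_rot(),manip.get_opening())
E
```

```text
pics
scene [[458.48052296605846, 0.0, 263.553643926309], [0.0, 458.48052296605846, 195.49465783060342], [0.0, 0.0, 1.0]] [-0.0985633  0.         0.         0.         0.       ] [ 1.18460038  2.26772016 -1.04576704] [ 357.42506047 -186.37283923 1510.3692813 ]
valve_mid [([234, 128, 36, 44], 0.78), ([232, 198, 34, 37], 0.74), ([111, 218, 38, 29], 0.56)] [([106.2, 213.5], 0.79), ([233.1, 121.5], 0.78), ([233.0, 188.6], 0.56)]
holder [([321, 254, 92, 76], 0.77)] [([321.2, 252.8], 0.69), ([267.1, 315.9], 0.23)]
jaw_line [([320, 251, 90, 81], 0.59)] []
deep_end [([321, 252, 92, 75], 0.69)] [([291.4, 276.8], 0.79)]
near_jaw [([339, 228, 28, 30], 0.61)] 
flux_tub [([199, 253, 27, 35], 0.66)] [([199.9, 261.6], 0.87)]
tee [([162, 232, 24, 24], 0.56)] [([159.4, 237.9], 0.65)]
screwdriver [([270, 308, 85, 41], 0.8)] [([267.1, 314.3], 0.64)]
top [[362.69347466487255, 0.0, 250.53989724796472], [0.0, 362.69347466487255, 191.99972464589715], [0.0, 0.0, 1.0]] [-0.08307214  0.          0.          0.          0.        ] [ 2.15368899 -2.13032271  0.13307103] [ -87.53808315  515.8068033  1101.95961061]
valve_mid [([351, 124, 26, 28], 0.96), ([288, 202, 30, 42], 0.72), ([346, 282, 51, 54], 0.64), ([187, 213, 22, 18], 0.29)] [([289.1, 197.8], 0.97), ([350.1, 282.0], 0.62), ([353.2, 122.4], 0.58)]
holder [([190, 191, 44, 79], 0.84), ([195, 123, 58, 9], 0.75)] [([193.2, 188.1], 0.58)]
jaw_line [([193, 191, 47, 80], 0.66)] [([188.0, 187.9], 0.56)]
deep_end [([188, 190, 43, 76], 0.58)] [([194.5, 152.6], 0.94)]
near_jaw [([186, 213, 26, 16], 0.78)] 
flux_tub [] [([267.5, 133.7], 0.93)]
tee [([288, 200, 32, 40], 0.57), ([303, 136, 16, 18], 0.55)] [([307.0, 137.7], 0.6)]
screwdriver [([208, 122, 30, 9], 0.5), ([186, 212, 26, 16], 0.19)] [([195.1, 122.5], 0.79)]
1.6 [ 1.76729139e-05  1.54739213e-01  9.87955351e-01 -1.96905209e-05] 85.4795459110265
```

```bash
python3 - <<'E'
import cv2
for n in ["scene","top"]:
    i=cv2.imread(f"pics/{n}0.png"); cv2.imwrite(f"pics/{n}0b.png",cv2.resize(i,(800,600),interpolation=cv2.INTER_CUBIC))
E
```

```text
(no output)
```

View pics/scene0b.png

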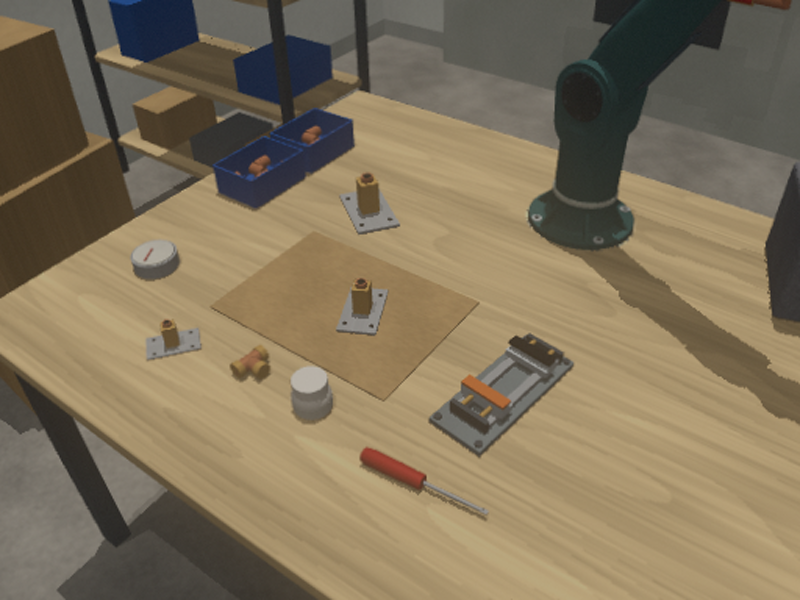

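View pics/top0b.png

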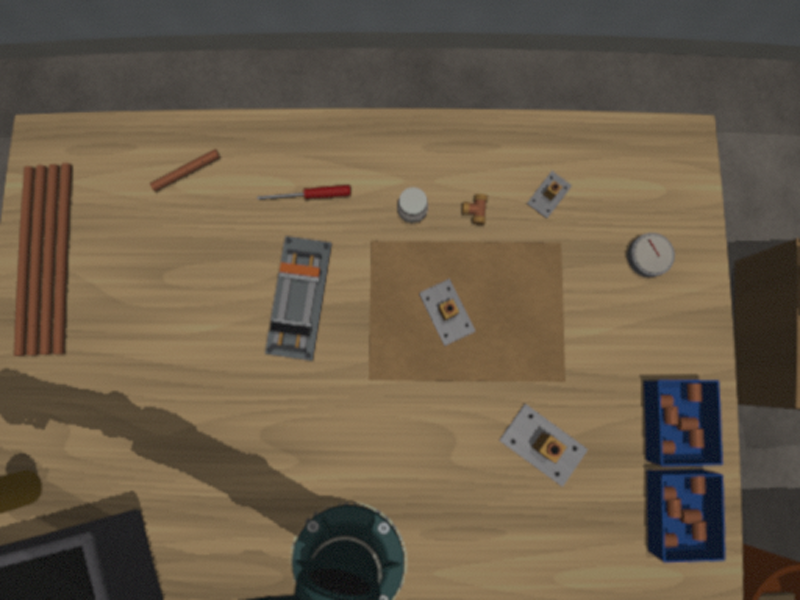

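Top picture (512 px coordinates): there are three valve-on-plate look-alikes, at (351,124) small, (288,200) middle on the cardboard and (346,282) large. I choose the one at (288,200). The holder is at (190,190), with its orange deep jaw at the top (away from the robot) and its black jaw toward the robot.

```bash
cat > H.py <<'E'
from cell import manip
import numpy as np, cv2
from scipy.spatial.transform import Rotation as Rn
def cam(d):
    R,_=cv2.Rodrigues(np.array(d["rvec"],float)); return R,np.array(d["tvec"],float).ravel()
def pix2z(d,uv,z):
    R,t=cam(d); p=cv2.undistortPoints(np.array([[uv]],float),d["mtx"],np.array(d["D"],float)).ravel()
    r=R.T@np.array([p[0],p[1],1]); c=-R.T@t
    return c+r*(z-c[2])/r[2]
def cloud(d):
    R,t=cam(d); h,w=d["z_map"].shape; u,v=np.meshgrid(np.arange(w),np.arange(h))
    p=cv2.undistortPoints(np.stack([u,v],-1).reshape(-1,1,2).astype(float),d["mtx"],np.array(d["D"],float)).reshape(h,w,2)
    z=d["z_map"][...,None]; P=np.concatenate([p*z,z],-1)
    return (P-t)@R
def proj(d,P):
    return cv2.projectPoints(np.array(P,float).reshape(-1,1,3),np.array(d["rvec"],float),np.array(d["tvec"],float),d["mtx"],np.array(d["D"],float))[0].reshape(-1,2)
E
python3 - <<'E'
from H import *
d=manip.get_image("top"); s=manip.get_image("scene")
for n,dd in (("top",d),("scene",s)): np.savez(f"{n}.npz",**dd)
C=cloud(d); 
def box(c,C,hw,hh):
    return C[c[1]-hh:c[1]+hh,c[0]-hw:c[0]+hw].reshape(-1,3)
for nm,D,t,sc in (("valve",d,(289.1,197.8),(233,188.6)),("valve small",d,(353.2,122.4),(106.2,213.5)),("valve big",d,(350.1,282),(233.1,121.5))):
    print(nm,pix2z(d,t,35.5).round(1),pix2z(s,sc,35.5).round(1))
print("holder",pix2z(d,(193.2,188.1),0),pix2z(s,(321.2,252.8),0))
print("deep",pix2z(d,(194.5,152.6),12),pix2z(s,(291.4,276.8),12))
print("jl",pix2z(d,(188,187.9),34))
P=box((288,200),C,30,35)
print("valve cloud z hist",np.histogram(P[:,2],bins=[-10,-2,2,5,12,30,50,58,62,75])[0])
print(np.percentile(C[160:190,250:265,2],[5,50,95]))
Cs=cloud(s)
Pw=Cs[180:215,190:275].reshape(-1,3)
print(np.histogram(Pw[:,2],bins=[-10,-2,2,5,12,30,50,58,62,75])[0])
E
python3 - <<'E'
import cv2
i=cv2.imread("pics/top0.png"); c=i[140:250,150:330]
cv2.imwrite("pics/c1.png",cv2.resize(c,None,fx=4.4,fy=4.4,interpolation=cv2.INTER_CUBIC))
E
```

```text
valve [ 499.6 -202.7   35.5] [ 492.8 -193.5   35.5]
valve small [ 747.8 -412.    35.5] [ 763.6 -408.1   35.5]
valve big [ 242.3 -389.1   35.5] [ 215.5 -410.    35.5]
holder [532.66097078 105.39518105   0.        ] [532.51833186 112.16753681   0.        ]
deep [648.21027225 103.16968152  12.        ] [646.7208115   96.99715186  12.        ]
jl [528.05566235 115.94737382  34.        ]
valve cloud z hist [  18  716 1700 1571   71    9    5    7   85]
[-0.15425616  3.25821664  6.98239075]
[  18 1063 1077  557   64   72   30   21   59]
```

View pics/c1.png

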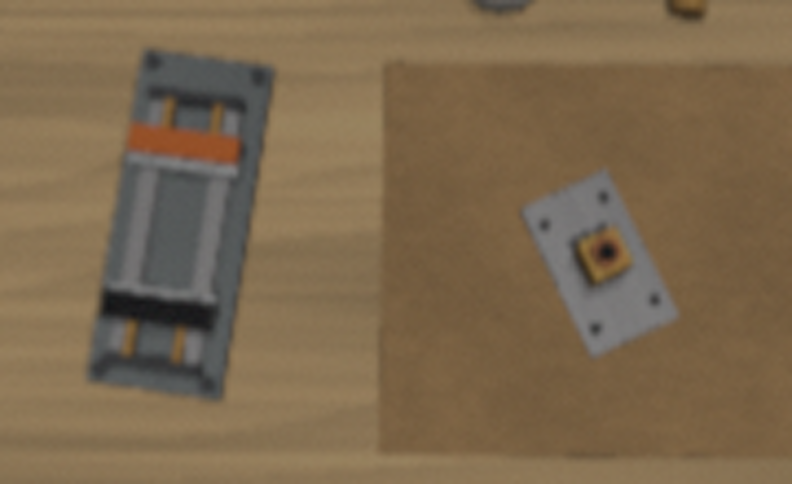

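```bash
python3 - <<'E'
from H import *
from scipy.optimize import minimize
im={}
for n in("top","scene"):
    z=np.load(f"{n}.npz"); im[n]={k:z[k] for k in z.files}
def rect(d,x,y,yaw,L,W,z0,z1):
    c,s=np.cos(yaw),np.sin(yaw)
    return np.array([[x+c*a-s*b,y+s*a+c*b,z] for z in (z0,z1) for a,b in((L/2,W/2),(-L/2,W/2),(-L/2,-W/2),(L/2,-W/2))])
def mask(d,roi,fn):
    hsv=cv2.cvtColor(d["image"],cv2.COLOR_RGB2HSV); m=np.zeros(hsv.shape[:2],np.uint8)
    r0,r1,c0,c1=roi; m[r0:r1,c0:c1]=fn(hsv[r0:r1,c0:c1].astype(int))
    n,l,st,_=cv2.connectedComponentsWithStats(m); k=1+np.argmax(st[1:,4]); pts=np.argwhere(l==k)[:,::-1]
    h=cv2.convexHull(pts.astype(np.float32))
    print(st[k]); return h.reshape(-1,2),l==k
S=8
def cost(p,views,L,W,z0,z1):
    t=0
    for d,h,o in views:
        q=cv2.convexHull(proj(d,rect(d,*p,L,W,z0,z1)).astype(np.float32)).reshape(-1,2)
        inter=cv2.intersectConvexConvex(q,h)[0]
        t+=1-inter/(cv2.contourArea(q)+cv2.contourArea(h)-inter)
    return t
def hullexp(h): # pixel centres -> outlines: dilate by .5
    c=[]
    for o in((-.5,-.5),(.5,-.5),(.5,.5),(-.5,.5)): c.append(h+np.array(o))
    return cv2.convexHull(np.concatenate(c).astype(np.float32)).reshape(-1,2)
low=lambda h:((h[...,1]<60)&(h[...,2]>70)).astype(np.uint8)
low2=lambda h:((h[...,1]<85)&(h[...,2]<150)).astype(np.uint8)
vs=[]
for n,roi in(("top",(170,228,262,312)),("scene",(178,216,210,252))):
    h,m=mask(im[n],roi,low); vs.append((im[n],hullexp(h),0))
    cv2.imwrite(f"pics/m_{n}.png",cv2.resize(m.astype(np.uint8)*255,(800,600)))
for name,v in(("top",vs[:1]),("scene",vs[1:]),("both",vs)):
    r=minimize(cost,[497,-200,0.5],args=(v,120,70,3,8),method="Nelder-Mead",options=dict(initial_simplex=[[497,-200,.5],[510,-200,.4],[497,-190,.5],[497,-200,.65]]))
    print("plate",name,r.x,r.fun)
vs=[]
for n,roi in(("top",(145,235,165,218)),("scene",(205,295,270,372))):
    h,m=mask(im[n],roi,low2); 
    vs.append((im[n],hullexp(h),0))
    cv2.imwrite(f"pics/h_{n}.png",cv2.resize(m.astype(np.uint8)*255,(800,600)))
r=None
for name,v in(("top",vs[:1]),("scene",vs[1:]),("both",vs)):
    r=minimize(cost,[530,108,-0.1],args=(v,250,100,0,12),method="Nelder-Mead",options=dict(initial_simplex=[[530,108,-.1],[540,108,-.2],[530,115,-.1],[530,108,0]]))
    print("holder",name,r.x,r.fun)
E
```

```text
[269 179  35  42 706]
[215 184  33  30 512]
plate top [ 4.97764347e+02 -1.94885067e+02  4.34301551e-01] 0.07864950377967928
plate scene [ 4.99698576e+02 -1.94644788e+02  4.77508257e-01] 0.05320707688542381
plate both [ 4.99578647e+02 -1.94709520e+02  4.70219827e-01] 0.1365075953347813
[ 169  151   44   80 2210]
[ 274  213   93   79 2883]
holder top [ 5.25087486e+02  1.11910871e+02 -1.21742902e-01] 0.06273384706232898
holder scene [ 5.27735129e+02  1.11729208e+02 -1.32664503e-01] 0.064515557883284
holder both [ 5.26665294e+02  1.11959576e+02 -1.30567425e-01] 0.1297422642797117
```

```bash
python3 - <<'E'
from H import *
def rect(x,y,yaw,L,W,z):
    c,s=np.cos(yaw),np.sin(yaw)
    return np.array([[x+c*a-s*b,y+s*a+c*b,z] for a,b in((L/2,W/2),(-L/2,W/2),(-L/2,-W/2),(L/2,-W/2))])
K=4
for n,roi in(("top",(140,250,150,330)),("scene",(175,300,205,380))):
    z=np.load(f"{n}.npz"); r0,r1,c0,c1=roi
    i=cv2.resize(z["image"][r0:r1,c0:c1,::-1],None,fx=K,fy=K,interpolation=cv2.INTER_CUBIC)
    for R,col in((rect(499.2,-194.7,.465,120,70,8),(0,0,255)),(rect(499.2,-194.7,.465,30,30,63),(255,0,0)),(rect(526.6,112,-.130,250,100,12),(0,0,255)),(rect(526.6,112,-.130,128,80,48),(0,255,0)),(rect(526.6,112,-.130,100,80,48),(255,255,0))):
        q=((proj(z,R)+.5-[c0,r0])*K*8).astype(np.int32); cv2.polylines(i,[q],True,col,1,cv2.LINE_AA,3)
    cv2.imwrite(f"pics/ov_{n}.png",i)
E
```

```text
(no output)
```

View pics/ov_top.png

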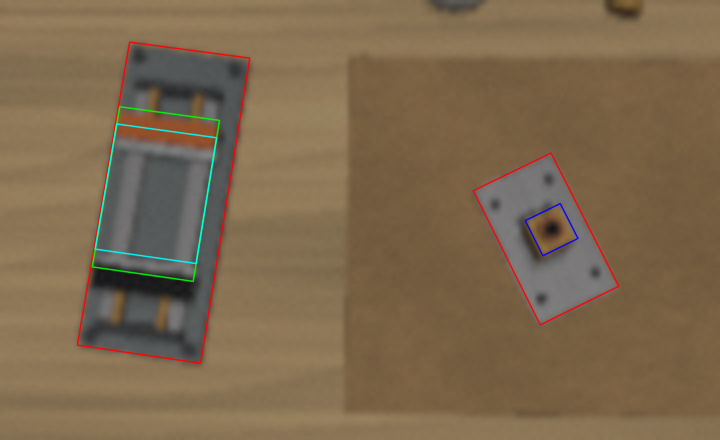

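View pics/ov_scene.png

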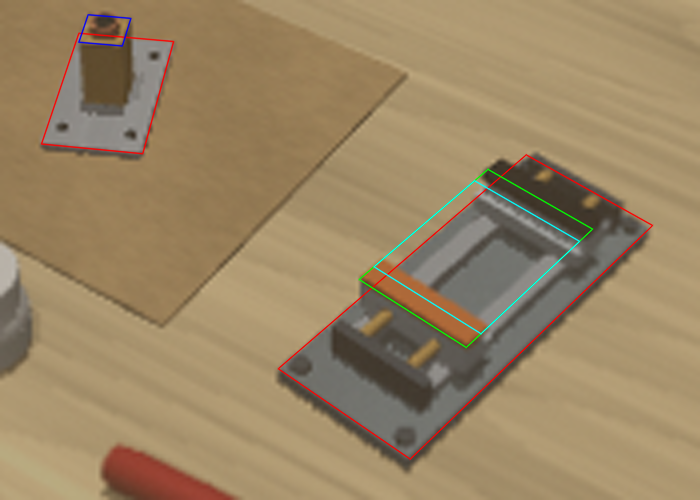

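Overlays match. The plate is at (499,-195), yaw 0.465, and the holder at (526.6,112), yaw -0.13. The jaw tops sit about 11 mm toward -x of nominal, so I expect an offset of roughly -11 mm, which I'll confirm by feel. The plate on the cardboard is the middle-sized one. Next I'll check IK for the waypoints.

```bash
cat >> H.py <<'E'
HX,HY,HYAW=526.6,112.0,-0.130
PX,PY,PYAW=499.2,-194.7,0.465
GZ=41.0
T0=np.array([[0,1,0],[1,0,0],[0,0,-1.]])
FL=1
def quat(Rp):
    R=Rp@T0@(np.eye(3) if FL>0 else np.diag([-1,-1,1.]))
    q=Rn.from_matrix(R).as_quat(); return [q[3],q[0],q[1],q[2]]
def pose(lead_x,lead_z,th,ly=0.):
    """TCP pose for leading bottom corner at holder (lead_x, ly, lead_z), tilt th deg"""
    Rl=Rn.from_euler('y',th,degrees=True).as_matrix()
    p=np.array([lead_x,ly,lead_z])+Rl@np.array([-60,0,GZ])
    Rz=Rn.from_euler('z',HYAW).as_matrix()
    return (Rz@p+[HX,HY,0]).tolist(), quat(Rz@Rl)
def hx():  # TCP in holder frame
    Rz=Rn.from_euler('z',HYAW).as_matrix(); return Rz.T@(np.array(manip.get_tool_pos())-[HX,HY,0])
def hf(): 
    Rz=Rn.from_euler('z',HYAW).as_matrix(); return (Rz.T@np.array(manip.get_wrist_force()))
E
python3 - <<'E'
import H; from H import *
for f in(1,-1):
    H.FL=f
    qg=quat(Rn.from_euler('z',PYAW).as_matrix())
    for P,q in(([PX,PY,160],qg),([PX,PY,3+GZ],qg),pose(25,130,13),pose(25,35,13),pose(62,35,13),pose(62,34,0),pose(49,34,0),pose(49,150,0)):
        r=manip.ik(P,q); print(f,np.round(P,0),None if r is None else np.round(r,2))
E
```

```text
1 [ 499. -195.  160.] [-0.05  0.53  0.46  2.12 -0.43  0.57  1.18]
1 [ 499. -195.   44.] [ 0.27  0.69  0.02  2.15 -0.05  0.3   0.8 ]
1 [503. 115. 183.] [-0.58  0.55  0.44  2.02 -0.38  0.88 -0.02]
1 [503. 115.  88.] [-0.51  0.69  0.34  2.06 -0.46  0.7   0.06]
1 [539. 110.  88.] [-0.49  0.72  0.36  1.98 -0.45  0.75  0.06]
1 [529. 112.  75.] [-0.49  0.66  0.28  2.15 -0.46  0.39  0.03]
1 [516. 113.  75.] [-0.5   0.65  0.27  2.17 -0.46  0.37  0.02]
1 [516. 113. 191.] [-0.63  0.47  0.44  2.12 -0.34  0.62 -0.08]
-1 [ 499. -195.  160.] [-0.45  0.85  1.18  2.14 -1.04  0.93 -1.32]
-1 [ 499. -195.   44.] [ 0.87  0.85 -0.83  2.13  1.09  0.68  2.87]
-1 [503. 115. 183.] [ 0.06  0.54 -0.44  1.99  0.16  0.86  2.55]
-1 [503. 115.  88.] [ 0.07  0.7  -0.48  2.04  0.32  0.7   2.41]
-1 [539. 110.  88.] [ 0.09  0.73 -0.48  1.96  0.32  0.75  2.44]
-1 [529. 112.  75.] [-0.06  0.66 -0.32  2.13  0.48  0.43  2.25]
-1 [516. 113.  75.] [-0.07  0.65 -0.32  2.15  0.49  0.41  2.23]
-1 [516. 113. 191.] [-0.06  0.45 -0.32  2.09  0.24  0.63  2.47]
```

```bash
python3 - <<'E'
from H import *
qg=quat(Rn.from_euler('z',PYAW).as_matrix())
print(manip.get_time())
manip.movep([PX,PY,165],qg); print(manip.get_time(),np.round(manip.get_tool_pos(),1))
print(manip.move_straight([PX,PY,3+GZ],vel=100,max_force=6), np.round(manip.get_tool_pos(),1))
print(manip.get_wrist_force(),manip.get_time())
d=manip.get_image("scene"); cv2.imwrite("pics/s1.png",cv2.resize(d["image"][100:300,130:400,::-1],None,fx=2.9,fy=2.9,interpolation=cv2.INTER_CUBIC))
E
```

```text
1.7
4.9583 [ 499.8 -193.8  165. ]
False [ 499.6 -194.9   44.5]
[-0.48744491  0.00467643 -0.58716656] 6.3167
```

View pics/s1.png

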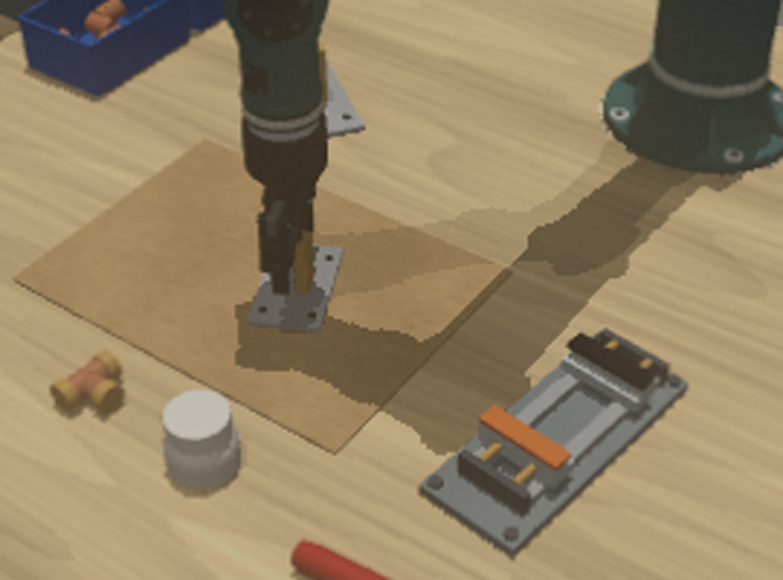

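Fingers straddle the brass body (crop ~ (290,260)). I'll close and lift.

```bash
python3 - <<'E'
from H import *
manip.command_gripper(20); print("open",manip.get_opening(),"tcp",np.round(manip.get_tool_pos(),2),np.round(manip.get_wrist_force(),2),manip.get_eef_rot(),quat(Rn.from_euler('z',PYAW).as_matrix()))
manip.move_straight([PX,PY,165],vel=120)
print(manip.get_opening(),np.round(manip.get_tool_pos(),2),np.round(manip.get_wrist_force(),2),manip.get_time())
P,q=pose(22,130,13)
manip.movep(P,q); print(manip.get_time(),np.round(np.array(manip.get_tool_pos())-P,2),np.round(hf(),2))
for n,(r0,r1,c0,c1) in dict(scene=(150,310,250,400),top=(120,260,130,270)).items():
    d=manip.get_image(n); cv2.imwrite(f"pics/{n}2.png",cv2.resize(d["image"][r0:r1,c0:c1,::-1],None,fx=3.7,fy=3.7,interpolation=cv2.INTER_CUBIC))
E
```

```text
open 29.39065870005318 tcp [ 499.22 -194.78   44.29] [0.05 0.57 4.63] [6.04127185e-05 5.25271003e-01 8.50934992e-01 9.31204338e-05] [np.float64(0.0), np.float64(0.5251557857218968), np.float64(0.851006110861031), np.float64(0.0)]
29.346706458740158 [ 498.56 -194.27  164.24] [-0.25  0.57 -6.2 ] 8.075
9.2583 [ 0.23 -1.69 -0.1 ] [ 0.86 -0.44 -4.72]
```

View pics/scene2.png

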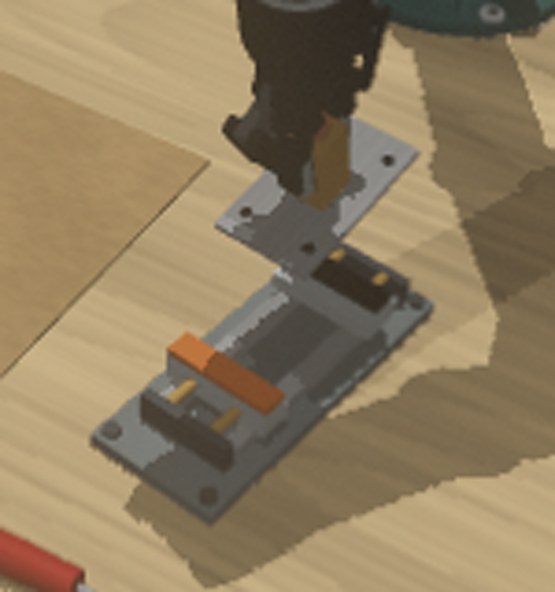

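View pics/top2.png

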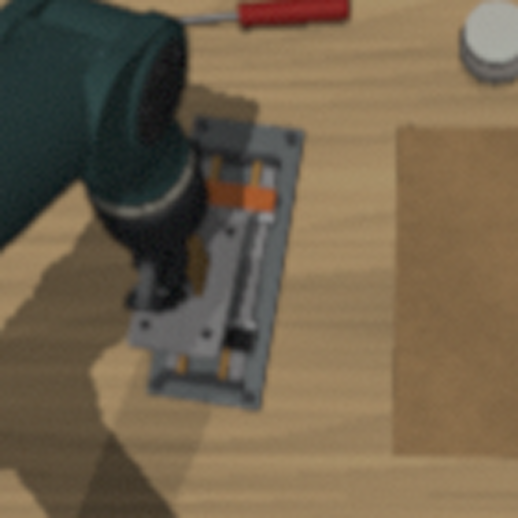

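```bash
cat >> H.py <<'E'
def overlay(fn,n,roi,K,dz=41.3):
    d=manip.get_image(n); r0,r1,c0,c1=roi
    i=cv2.resize(d["image"][r0:r1,c0:c1,::-1],None,fx=K,fy=K,interpolation=cv2.INTER_CUBIC)
    q=manip.get_eef_rot(); R=Rn.from_quat([q[1],q[2],q[3],q[0]]).as_matrix()@T0.T; p=np.array(manip.get_tool_pos())
    for z,col in((5,(0,0,255)),(0,(0,255,0))):
        c=np.array([[a,b,z-dz] for a,b in((60,35),(-60,35),(-60,-35),(60,-35))])@R.T+p
        cv2.polylines(i,[((proj(d,c)+.5-[c0,r0])*K*8).astype(np.int32)],True,col,1,cv2.LINE_AA,3)
    cv2.imwrite(fn,i)
E
python3 - <<'E'
from H import *
overlay("pics/o3s.png","scene",(150,310,250,400),3.7); overlay("pics/o3t.png","top",(120,260,130,270),3.7)
E
```

```text
(no output)
```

View pics/o3s.png

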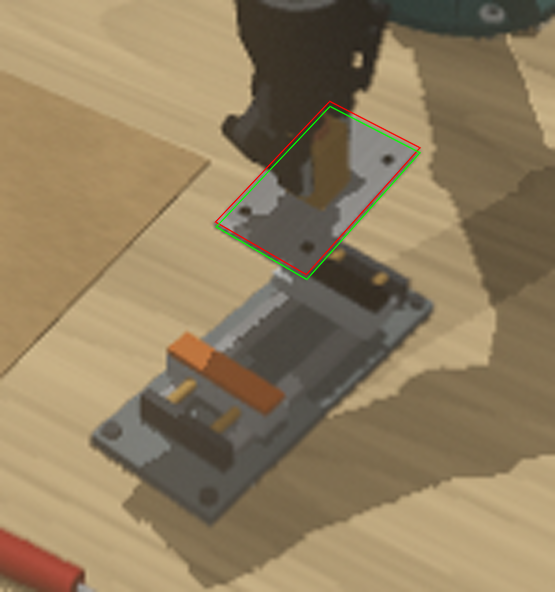

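View pics/o3t.png

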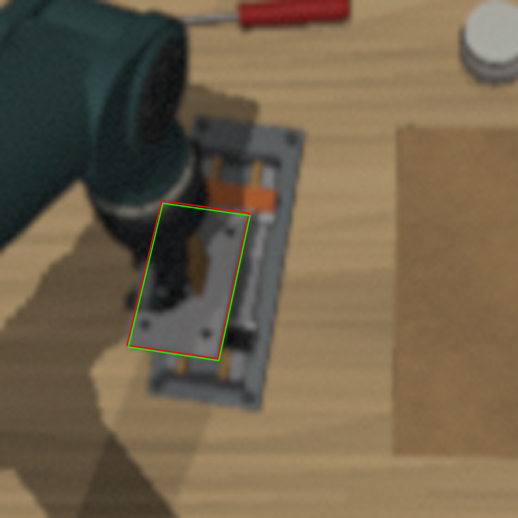

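```bash
sed -i 's/^GZ=41.0/GZ=41.3/' H.py; cat >> H.py <<'E'
def state():
    q=manip.get_eef_rot(); R=Rn.from_quat([q[1],q[2],q[3],q[0]]).as_matrix()@T0.T
    Rz=Rn.from_euler('z',HYAW).as_matrix(); p=np.array(manip.get_tool_pos())
    l=Rz.T@(p+R@np.array([60,0,-GZ])-[HX,HY,0]); Rl=Rz.T@R
    print("t%.2f lead %s tilt %.2f roll %.2f yaw %.2f F %s open %.2f"%(manip.get_time(),np.round(l,2),np.degrees(np.arcsin(-Rl[2,0])),np.degrees(Rl[2,1]),np.degrees(Rl[1,0]),np.round(hf(),2),manip.get_opening())); return l
E
python3 - <<'E'
from H import *
state()
P,q=pose(26,60,13); manip.move_straight(P,vel=120,frame=q); state()
P,q=pose(26,35.5,13); print(manip.move_straight(P,vel=40,max_force=4)); manip.hold(.2); state()
E
```

```text
t9.46 lead [ 22.46  -1.92 129.92] tilt 12.96 roll -0.02 yaw -0.18 F [-0.92 -0.8  -5.6 ] open 29.60
t10.19 lead [26.42 -0.2  60.22] tilt 12.97 roll -0.01 yaw -0.02 F [ 0.85  0.61 -5.56] open 29.17
False
t11.16 lead [2.623e+01 3.000e-02 3.574e+01] tilt 12.97 roll 0.01 yaw -0.00 F [ 0.74 -0.45 -5.45] open 29.39
```

```bash
python3 - <<'E'
from H import *
P,q=pose(28,34.8,13); print(manip.move_straight(P,vel=20,max_force=4)); state()
P,q=pose(70,34.8,13); print(manip.move_straight(P,vel=12,max_force=3)); l=state(); manip.hold(.1); state()
overlay("pics/o4s.png","scene",(150,310,250,400),3.7)
E
```

```text
False
t11.42 lead [2.833e+01 2.000e-02 3.487e+01] tilt 12.98 roll 0.00 yaw -0.00 F [ 0.14 -0.59 -5.62] open 29.58
True
t13.16 lead [ 4.478e+01 -4.000e-02  3.375e+01] tilt 13.22 roll -0.03 yaw 0.02 F [0.22 0.18 1.41] open 29.52
t13.26 lead [ 4.479e+01 -3.000e-02  3.372e+01] tilt 13.21 roll -0.03 yaw 0.02 F [0.2  0.1  1.14] open 29.10
```

View pics/o4s.png

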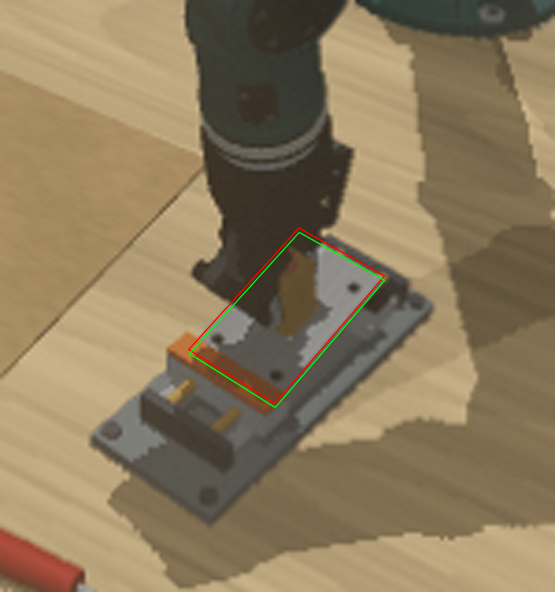

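It touched the ledge vertically: estimated z is 33.75 against a true 34, so my z reads about 0.25 low. There is no x load yet. I'll lift 1 mm and feel onward in short segments.

```bash
python3 - <<'E'
from H import *
P,q=pose(44,35.0,13); manip.move_straight(P,vel=15,frame=q); manip.hold(.15); state()
for x in (47,50,53,56,59,62):
    P,q=pose(x,35.0,13); r=manip.move_straight(P,vel=12,frame=q,max_force=2.8); state()
    if r: break
manip.hold(.1); state()
E
```

```text
t13.72 lead [4.332e+01 2.000e-02 3.447e+01] tilt 13.07 roll -0.02 yaw 0.01 F [-0.13 -0.05 -6.25] open 29.02
t14.02 lead [44.74 -0.05 33.74] tilt 13.23 roll -0.05 yaw 0.03 F [-0.93 -0.38 -0.08] open 29.51
t14.12 lead [44.74 -0.09 33.71] tilt 13.23 roll -0.05 yaw 0.02 F [0.35 0.23 1.5 ] open 28.96
```

```bash
python3 - <<'E'
from H import *
P,q=pose(42,35.3,13); manip.move_straight(P,vel=15,frame=q); manip.hold(.25); state()
P,q=pose(42,35.3,13); manip.move_straight(P,vel=15,frame=q); manip.hold(.1); state(); f0=hf()
for x in np.arange(42.5,47.1,.5):
    P,q=pose(x,35.3,13); manip.move_straight(P,vel=12,frame=q); state()
    if np.linalg.norm(hf()-f0)>5: break
E
```

```text
t14.70 lead [4.184e+01 4.000e-02 3.508e+01] tilt 13.02 roll -0.01 yaw 0.01 F [ 1.47 -0.69 -6.53] open 29.15
t15.05 lead [42.04 -0.   35.29] tilt 13.00 roll -0.00 yaw -0.00 F [-0.5  -0.1  -5.32] open 29.45
t15.30 lead [ 4.260e+01 -4.000e-02  3.531e+01] tilt 12.99 roll -0.00 yaw -0.00 F [-0.05 -0.13 -6.43] open 29.23
t15.55 lead [4.307e+01 2.000e-02 3.532e+01] tilt 12.99 roll 0.00 yaw 0.00 F [-0.4  -0.29 -5.94] open 29.46
t15.80 lead [ 4.355e+01 -3.000e-02  3.531e+01] tilt 13.00 roll -0.00 yaw -0.00 F [-0.88  0.74 -5.61] open 29.36
t16.05 lead [4.406e+01 3.000e-02 3.531e+01] tilt 13.00 roll 0.00 yaw 0.00 F [ 0.72  0.08 -6.5 ] open 29.32
t16.30 lead [44.56  0.   35.29] tilt 12.99 roll -0.00 yaw -0.00 F [ 0.53 -0.05 -6.37] open 29.48
t16.55 lead [4.501e+01 1.000e-02 3.529e+01] tilt 13.00 roll -0.00 yaw -0.00 F [-0.32  0.11 -6.06] open 29.38
t16.80 lead [45.11 -0.   35.23] tilt 13.05 roll 0.00 yaw 0.01 F [-0.83  0.02 -5.13] open 29.37
t17.05 lead [ 4.518e+01 -2.000e-02  3.517e+01] tilt 13.09 roll 0.00 yaw 0.01 F [-3.24  0.48 -4.34] open 29.15
t17.30 lead [ 4.525e+01 -1.000e-02  3.513e+01] tilt 13.14 roll 0.01 yaw 0.01 F [-3.37 -0.18 -3.98] open 29.45
t17.55 lead [ 4.603e+01 -3.000e-02  3.510e+01] tilt 13.11 roll 0.00 yaw 0.01 F [-5.03 -0.07 -3.41] open 29.24
```

```bash
python3 - <<'E'
from H import *
for x in (50,54,58,60.5):
    P,q=pose(x,35.4,13); r=manip.move_straight(P,vel=12,frame=q,max_force=8); state()
    if r: print("STOP"); break
E
```

```text
t17.95 lead [48.99 -0.05 35.12] tilt 13.12 roll -0.00 yaw 0.01 F [-5.45  0.37 -3.43] open 29.46
t18.43 lead [52.06 -0.07 35.1 ] tilt 13.23 roll 0.01 yaw 0.01 F [-6.81  0.23 -3.38] open 29.38
t18.92 lead [ 5.504e+01 -3.000e-02  3.504e+01] tilt 13.34 roll 0.02 yaw 0.02 F [-7.35 -0.55 -2.01] open 29.36
t19.27 lead [56.87 -0.06 34.92] tilt 13.42 roll 0.02 yaw 0.02 F [-7.53 -0.34 -1.5 ] open 29.14
```

```bash
python3 - <<'E'
from H import *
for x in (62.5,63.5,64.2,64.9,65.6,66.3):
    P,q=pose(x,35.7,12.6); r=manip.move_straight(P,vel=10,frame=q,max_force=7); l=state(); f=hf()
    if r or l[0]>61.0 or f[0]<-12.5: print("STOP",r); break
E
```

```text
t19.59 lead [58.09 -0.06 34.98] tilt 13.10 roll 0.02 yaw 0.03 F [-9.57  0.6  -1.59] open 29.36
t19.84 lead [ 5.883e+01 -4.000e-02  3.493e+01] tilt 13.14 roll 0.02 yaw 0.03 F [-9.   -0.43 -0.88] open 29.40
t20.09 lead [59.33 -0.07 34.96] tilt 13.16 roll 0.03 yaw 0.03 F [-9.06 -0.68 -1.06] open 29.24
t20.34 lead [59.84 -0.08 34.93] tilt 13.18 roll 0.03 yaw 0.03 F [-9.5  -0.2  -0.62] open 29.53
t20.59 lead [60.38 -0.08 34.92] tilt 13.20 roll 0.03 yaw 0.03 F [-10.2    0.41  -0.82] open 29.31
t20.84 lead [ 6.091e+01 -5.000e-02  3.494e+01] tilt 13.22 roll 0.03 yaw 0.03 F [-10.48  -1.55  -0.76] open 29.29
```

```bash
python3 - <<'E'
from H import *
cx,cz,ct=66.6,35.7,12.6
f0=hf()
def step(th,fl,z,vel=25,mf=6):
    """adapts command to reach floor position fl, height z, tilt th"""
    global cx,cz,ct
    tx=fl-5*np.sin(np.radians(th))
    P,q=pose(tx+ox,z+oz,th+ot); r=manip.move_straight(P,vel=vel,frame=q,max_force=mf); return r
ox,oz,ot=66.6-61.1,35.7-34.94,12.6-13.22
for th,z in((11.5,34.9),(9.5,34.9),(7.5,34.8),(5.5,34.8),(4,34.7)):
    r=step(th,62.4,z); l=state(); f=hf(); fl=l[0]+5*np.sin(np.radians(th)); print("  floor",round(fl,2),r)
    ox+=0.6*np.clip(62.4-fl,-1,1); oz+=0.4*np.clip(z-l[2],-.5,.5)
    if r or f[0]<-14 or abs(f[2])>9: print("STOP"); break
print(ox,oz,ot)
overlay("pics/o5s.png","scene",(150,310,250,400),3.7)
E
```

```text
t21.09 lead [60.56 -0.08 34.55] tilt 11.56 roll 0.03 yaw 0.04 F [-10.91  -0.09  -1.26] open 29.50
  floor 61.56 False
t21.34 lead [60.68 -0.08 34.28] tilt 9.61 roll 0.02 yaw 0.05 F [-10.58  -0.85  -3.64] open 29.48
  floor 61.51 False
t21.59 lead [60.99 -0.1  34.08] tilt 7.65 roll 0.02 yaw 0.06 F [-9.7  -1.06 -4.33] open 29.07
  floor 61.64 False
t21.84 lead [61.4  -0.14 34.04] tilt 5.67 roll 0.02 yaw 0.06 F [-10.86  -0.33  -4.72] open 29.65
  floor 61.88 False
t22.09 lead [61.85 -0.11 34.04] tilt 4.18 roll 0.02 yaw 0.07 F [-10.6   -0.64  -4.76] open 29.33
  floor 62.2 False
7.425568193064783 1.701412593583447 -0.620000000000001
```

View pics/o5s.png

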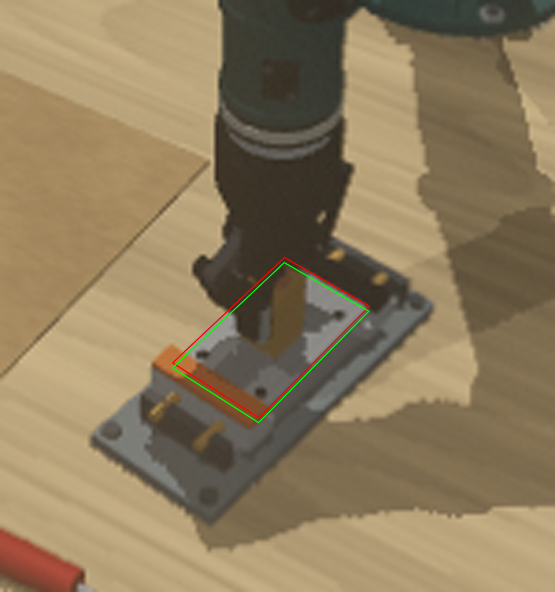

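```bash
python3 - <<'E'
from H import *
ox,oz,ot=7.43,1.65,-.65
for th,z in((2.5,34.2),(1.2,34.1),(0.2,34.0),(0,33.95)):
    tx=62.3-5*np.sin(np.radians(th))
    P,q=pose(tx+ox,z+oz,th+ot); r=manip.move_straight(P,vel=20,frame=q,max_force=6); l=state(); f=hf(); fl=l[0]+5*np.sin(np.radians(th)); print("  floor",round(fl,2),r)
    ox+=0.6*np.clip(62.3-fl,-1,1); oz+=0.4*np.clip(z-l[2],-.5,.5)
    if r or f[0]<-14 or abs(f[2])>9: print("STOP"); break
print(ox,oz,ot)
E
```

```text
t22.35 lead [59.58 -0.1  33.58] tilt 2.79 roll 0.09 yaw 0.10 F [-6.02  1.28  9.56] open 29.30
  floor 59.79 True
STOP
8.03 1.8499999999999999 -0.65
```

```bash
python3 - <<'E'
from H import *
manip.hold(.05); l=state()
overlay("pics/o6s.png","scene",(190,310,270,400),4.5)
E
```

```text
t22.40 lead [ 5.971e+01 -5.000e-02  3.359e+01] tilt 2.77 roll 0.09 yaw 0.11 F [-5.66  0.61  9.62] open 29.24
```

View pics/o6s.png

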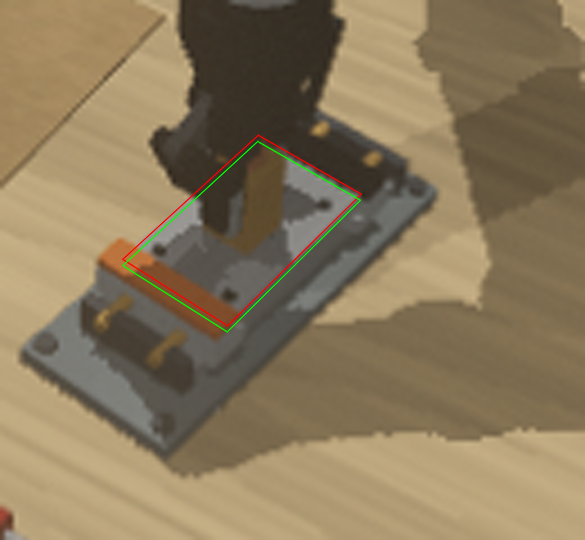

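The stop reset the target, which dropped my sag compensation, so the edge sank onto the ledge (about 15 N, still under 30). I'll lift slightly, tip back and push in again with no stop trigger.

```bash
python3 - <<'E'
from H import *
for x,z,t in((60.5,34.6,3.2),(62,35.4,3.6),(64.5,35.8,4),(67,36.2,3.8),(69,36.4,3.6)):
    P,q=pose(x,z,t); manip.move_straight(P,vel=15,frame=q); l=state(); f=hf()
    if np.hypot(f[0],f[2]+5)>17: print("STOP"); break
E
```

```text
t22.92 lead [59.29 -0.13 33.97] tilt 3.35 roll -0.03 yaw 0.04 F [-5.99 -0.71 -5.29] open 29.39
t23.21 lead [59.78 -0.11 34.13] tilt 3.87 roll -0.04 yaw 0.04 F [-5.05 -0.39 -8.16] open 29.15
t23.55 lead [60.04 -0.08 34.13] tilt 4.51 roll -0.01 yaw 0.04 F [-7.74 -1.04 -7.16] open 29.44
t23.86 lead [61.04 -0.13 34.11] tilt 4.47 roll -0.00 yaw 0.04 F [-9.48 -0.61 -6.44] open 29.37
t24.13 lead [62.4  -0.1  34.11] tilt 4.33 roll 0.00 yaw 0.05 F [-10.    -0.57  -6.2 ] open 29.13
```

```bash
python3 - <<'E'
from H import *
ox,oz,ot=6.6,2.25,-.72
x0=62.4
for th,z in((3.4,34.15),(2.6,34.15),(1.9,34.1),(1.2,34.05),(.6,34.0),(0.1,33.95)):
    tx=62.5-5*np.sin(np.radians(th))
    P,q=pose(tx+ox,z+oz,th+ot); manip.move_straight(P,vel=15,frame=q); l=state(); f=hf(); fl=l[0]+5*np.sin(np.radians(th)); print("  floor",round(fl,2))
    ox+=0.4*np.clip(62.5-fl,-1,1); oz+=0.3*np.clip(z-l[2],-.5,.5)
    if f[0]<-15 or abs(f[2]+5)>8: print("STOP"); break
print(ox,oz,ot)
E
```

```text
t24.38 lead [61.83 -0.12 34.1 ] tilt 3.44 roll 0.01 yaw 0.06 F [-10.34  -0.27  -5.65] open 29.20
  floor 62.13
t24.63 lead [62.03 -0.09 34.08] tilt 2.64 roll 0.01 yaw 0.06 F [-10.94  -1.61  -5.92] open 29.43
  floor 62.26
t24.88 lead [62.31 -0.12 34.09] tilt 1.93 roll 0.02 yaw 0.06 F [-10.85  -0.38  -5.6 ] open 29.45
  floor 62.47
t25.13 lead [62.45 -0.09 34.07] tilt 1.22 roll 0.02 yaw 0.07 F [-10.73  -0.52  -4.4 ] open 29.24
  floor 62.55
t25.38 lead [62.6  -0.1  34.06] tilt 0.61 roll 0.02 yaw 0.07 F [-11.42  -0.74  -4.85] open 29.36
  floor 62.65
t25.63 lead [62.7  -0.1  34.05] tilt 0.10 roll 0.03 yaw 0.07 F [-11.51  -1.16  -4.88] open 29.33
  floor 62.71
6.686566081819748 2.234694921785788 -0.72
```

Level, with both edges under the lips and the deep jaw nearly at its stop. I'll ease back now and let the springs centre the plate.

```bash
python3 - <<'E'
from H import *
A=np.array([69.2,36.25,-.62]); B=np.array([50.2,33.95,0.])
for k in (.2,.4,.6,.75,.9,1):
    P,q=pose(*(A+(B-A)*k)); manip.move_straight(P,vel=20,frame=q); l=state(); f=hf()
    if abs(f[2]+5)>10: print("STOP"); break
manip.hold(.2); state()
overlay("pics/o7s.png","scene",(190,310,270,400),4.5)
E
```

```text
t25.98 lead [59.98 -0.1  34.06] tilt 0.10 roll 0.02 yaw 0.06 F [-9.56 -1.16 -3.87] open 29.40
t26.31 lead [57.35 -0.1  34.02] tilt 0.10 roll 0.02 yaw 0.05 F [-8.97 -0.53 -4.01] open 29.46
t26.64 lead [54.73 -0.11 33.99] tilt 0.09 roll 0.01 yaw 0.04 F [-7.96 -0.36 -3.42] open 29.08
t26.93 lead [ 5.438e+01 -4.000e-02  3.417e+01] tilt -0.08 roll -0.02 yaw 0.03 F [-4.56 -0.01 -7.18] open 29.49
t27.23 lead [53.04 -0.08 34.38] tilt -0.16 roll -0.02 yaw 0.01 F [-1.73 -0.81 -8.13] open 29.25
t27.48 lead [51.54 -0.07 34.41] tilt -0.15 roll -0.01 yaw -0.00 F [-0.92 -0.53 -8.22] open 29.31
t27.68 lead [51.26 -0.07 34.35] tilt -0.12 roll -0.01 yaw -0.01 F [-0.62 -1.57 -7.24] open 29.56
```

View pics/o7s.png

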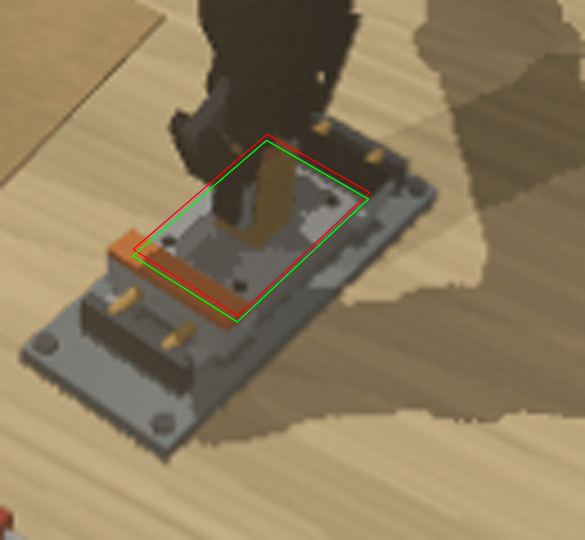

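```bash
python3 - <<'E'
from H import *
P,q=pose(49.6,33.6,0.05); manip.move_straight(P,vel=10,frame=q); manip.hold(.3); l=state()
P,q=pose(50-(l[0]-50.1),33.6-(l[2]-33.85)*.7,0); manip.move_straight(P,vel=10,frame=q); manip.hold(.3); state()
E
```

```text
t28.27 lead [50.29 -0.08 34.05] tilt -0.02 roll 0.01 yaw -0.02 F [ 1.11 -1.93  0.35] open 29.15
t28.82 lead [50.25 -0.1  33.99] tilt -0.04 roll 0.02 yaw -0.01 F [-0.02 -1.67  5.99] open 29.45
```

```bash
python3 - <<'E'
from H import *
P,q=pose(50.2,33.75,0); manip.move_straight(P,vel=10,frame=q); manip.hold(.2); state()
manip.command_gripper(48); manip.hold(.2); state()
p=np.array(manip.get_tool_pos())
for n,roi,K in(("scene",(190,310,270,400),4.5),("top",(140,245,150,250),5)): overlay(f"pics/o8{n}.png",n,roi,K)
E
```

```text
t29.27 lead [50.26 -0.09 33.95] tilt -0.01 roll 0.01 yaw -0.01 F [-0.34 -2.01  5.02] open 29.30
t29.79 lead [50.12  0.11 33.65] tilt 0.01 roll 0.01 yaw -0.01 F [-0.28 -0.44  0.42] open 48.15
```

View pics/o8scene.png

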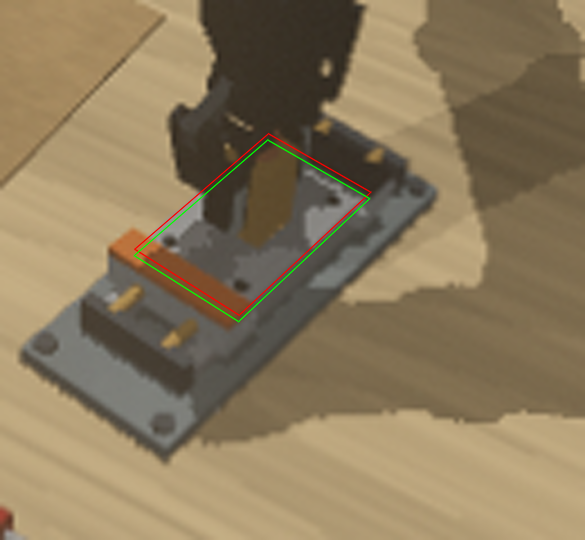

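Released, with tool force near 0. Retracting straight up and looking.

```bash
python3 - <<'E'
from H import *
P,q=pose(50.15,33.8,0); P=np.array(P); f0=hf()
print(manip.move_straight((P+[0,0,50]).tolist(),vel=60,frame=q,max_force=6)); state()
manip.move_straight((P+[0,0,170]).tolist(),vel=150); 
a=manip.get_qpos(); a=list(a); a[0]-=0.7; manip.move_joints(a); print(manip.get_time(), np.round(manip.get_tool_pos()))
for n,(r0,r1,c0,c1),K in(("scene",(200,310,265,385),5),("top",(140,240,150,250),6)):
    d=manip.get_image(n); np.savez(f"{n}_f.npz",**d)
    i=cv2.resize(d["image"][r0:r1,c0:c1,::-1],None,fx=K,fy=K,interpolation=cv2.INTER_CUBIC)
    Rz=Rn.from_euler('z',HYAW).as_matrix()
    for z in(34,39):
        c=np.array([[-9.9+a,b,z] for a,b in((60,35),(-60,35),(-60,-35),(60,-35))])@Rz.T+[HX,HY,0]
        cv2.polylines(i,[((proj(d,c)+.5-[c0,r0])*K*8).astype(np.int32)],True,(0,0,255) if z==39 else (0,255,0),1,cv2.LINE_AA,3)
    cv2.imwrite(f"pics/f{n}.png",i); cv2.imwrite(f"pics/full{n}.png",d["image"][:,:,::-1])
E
```

```text
False
t30.88 lead [4.988e+01 7.000e-02 8.356e+01] tilt 0.03 roll -0.01 yaw 0.01 F [ 0.09 -0.6   0.13] open 47.83
33.1833 [323. 418. 244.]
```

View pics/fscene.png

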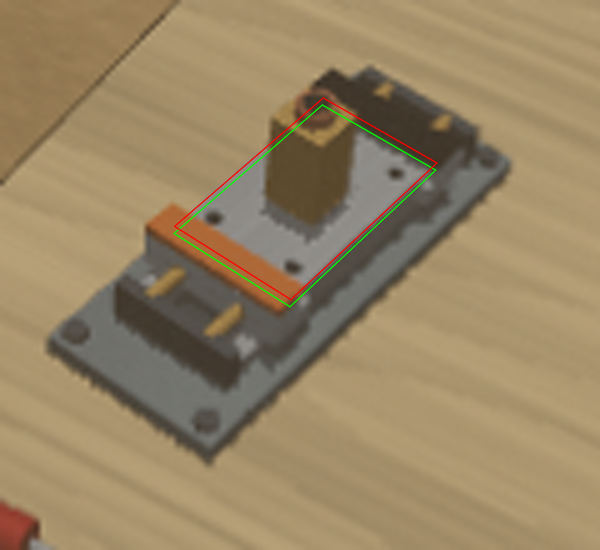

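View pics/ftop.png

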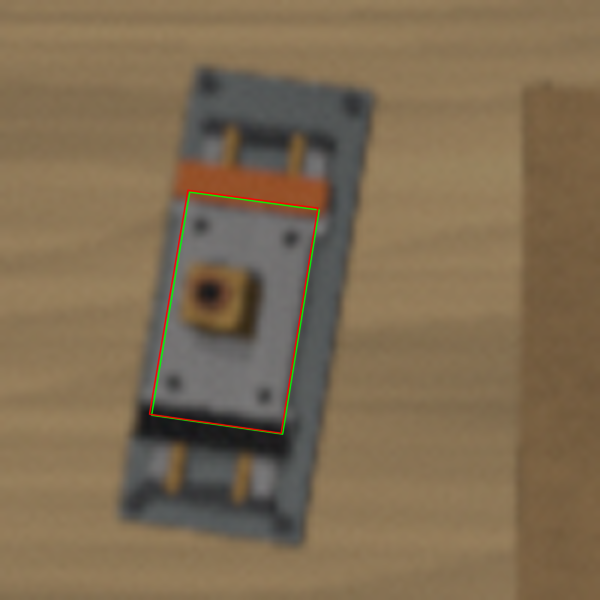

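View pics/fullscene.png

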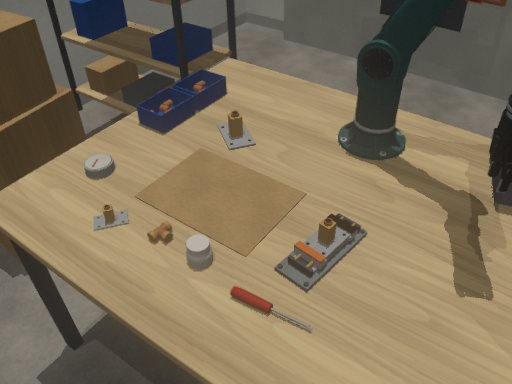

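The plate lies level, with its ends under the orange lip (top crop ~ (255,200)) and the black lip (~ (215,425)). The tub, tee and screwdriver are unmoved. One depth check for level, then I'll hand in.

```bash
python3 - <<'E'
from H import *
Rz=Rn.from_euler('z',HYAW).as_matrix()
for n in("top","scene"):
    z=np.load(f"{n}_f.npz"); d={k:z[k] for k in z.files}; C=(cloud(d).reshape(-1,3)-[HX,HY,0])@Rz
    x=C[:,0]+9.9; m=(abs(x)<46)&(abs(x)>22)&(abs(C[:,1])<30)&(abs(C[:,2]-39)<9)
    c=np.linalg.lstsq(np.c_[x[m],C[m,1],np.ones(m.sum())],C[m,2],rcond=None)[0]; print(n,m.sum(),"tilt deg",np.degrees(c[:2]).round(2),"z",c[2].round(2))
manip.finish_job()
E
```

```text
top 283 tilt deg [-0.04  0.83] z 39.42
scene 269 tilt deg [-0.14 -0.29] z 37.6
the job is handed in; nothing more can be done
```

The plate sits level in the holder with both edges under the lips, the gripper has let go, and I handed the job in at about 33 s of the 51 s allowed.

- **Loading:** I took the middle-sized plate (the one on the cardboard) by its brass body, tipped it 13° and found the deep groove floor by feel. The carriage offset came out at about -10 mm. I pushed the deep jaw in about 16.5 mm at roughly 11 N, swung the near edge down past the black lip, eased the plate back to where the springs balance, then released and withdrew.
- **Last checks:**
  - **Level:** depth readings show at most 0.15° tilt along the plate. Across it the two cameras disagree, at +0.8° and -0.3°, which is within the depth noise.
  - **Height:** the plate's top reads 37.6 mm from one camera and 39.4 mm from the other, against 39 mm expected.
  - **Position:** the pictures show both lips over the plate ends and the tub, tee and screwdriver apparently where they were. I did not read the near jaw's travel directly.
- **What went wrong on the way:** a force stop dropped the arm's sag compensation twice at first contact with the ledge (about 7 N each) and once while tilting down (about 15 N). Each time I lifted clear and went on. Every load I read stayed below about 20 N.

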